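# Park the standing-wave meter in the corner of the rail and its end stop

### The arm

A 6-joint arm with a two-finger parallel gripper is mounted at the origin on the work surface. World frame = base frame: x ahead of the robot, y to its left, z up, the work surface at z = 0. Lengths are in m, angles in degrees, forces in N, time in s.
With the tool pointing down it reaches from about 0.25 to 0.725 m from the base axis. Payload 4 kg.
Tool frame: the origin (TCP) lies at the very end of the fingers, on their centre line; the grasp point (between the pads) lies 19 mm behind it; z points along the fingers, y is the line along which they close (so a half turn about z gives the same grasp; the last joint's range is limited). The gripper opens to 85 mm and grips with 20 to 120 N. Pads are 22 mm wide; open, the fingers measure 114 mm over their backs; the gripper's body (76 mm by 85 mm) begins 54 mm behind the grasp point. The pads swing forward as they close: fully open they stand 13 mm farther back than shut.
Start: joints at [-69.844, 13.785, 0.286, 76.501, 0, 90], TCP at [0.172, -0.469, 0.231] pointing down, gripper open.
Joint ranges: [-155.79, 155.79], [-60.16, 107.12], [-62.33, 73.08], [-114, 123.19], [-81.49, 82.49], [-180, 180]. Speed limits (degrees/s): [159.86, 159.86, 180, 180, 180, 180].

### API

Orientations are given as [roll, pitch, yaw] about the fixed x, y, z axes, in that order (R = Rz(yaw) Ry(pitch) Rx(roll)).
In Python, from workcell import ctrl gives the robot as it stands.
- The arm moves only by the tool step_arm, never from a script. Its argument "series" is one flat list of numbers, 7 for each row, row after row: the shift along the world's x, y, z scaled (see below), then the turn, a rotation vector about the world's x, y, z scaled (see below), then the gripper's target within -1 to 1 (fully open at 1, half-way at 0, shut at -1). In form: [dx, dy, dz, rx, ry, rz, jaw, dx, dy, dz, rx, ry, rz, jaw, ...]. A call has 1 to 20 rows; each row shifts and turns the commanded pose from where the row before left it; what a row does not reach is not made up. The controller multiplies each number of a shift by 0.03 m and each number of a turn by 30 degrees. A row lasts 1/10 s, in which the tool goes at most 50 mm and 8.59 degrees, less where a joint would pass 70% of its speed; a pose out of reach is approached as far as the arm can. A call with a number of a shift or a turn outside -1 to 1 is refused whole. A call with a gripper value outside its range is refused whole. The fingers move at their own pace and stop on an object; "grip_force" is the grip in N (left out, the last holds). Time passes only in rows, so rows that do not move let the fingers close. It gives the time, the measured TCP pose, the force, the opening and the grip force at its end, in the units of the state.
- ctrl.read_state(): the state, without advancing time (a new reading comes with each control period).
- ctrl.get_image(name): name is "scene" or "top"; returns (picture, depth): 384x512x3 uint8, red, green, blue; 384x512 float32, m along the optical axis (not along the pixel's ray), 0 where there is no reading.
- ctrl.calibration(name): a dict with "fx", "fy", "cx", "cy" (pixels), "T" (4x4, takes a point from camera to world coordinates). Camera axes: x right, y down, z forward; pixel columns grow to the right and rows downward; lengths in m; the calibration is good to about 2 mm. A picture is of the moment at which its call begins. calibration takes no time and is no camera call.
- ctrl.close_job(): hands the job in; it is judged then, once.
Trained networks look in the newest picture that a camera, given by its name, has taken for a name from the list of things; names that differ only in an ending like _2 or _b are one class to them, and where a whole thing is asked for, a point or a joint stands for the part that bears it (a point fixed in the world has none). Each returns a list of dicts, best first, with "conf" (0 to 1); they miss things now and then, are a little off and sometimes report something else, mostly with a low value. They report only what shows in the picture. A call takes as long as a camera call. They do not tell look-alikes from the thing itself.
- ctrl.spot_in(camera, thing): "rect" ([left, top, right, bottom] in pixels, round what is visible of it).
- ctrl.masks_of(camera, thing): "mask" (384x512 bool, what is visible of it) and "rect" ([left, top, right, bottom] in pixels, round what is visible of it).
The state is a dict: "clock": time; "joint_pos": joint angles; "qvel": joint speeds; "tau": joint torques, N m; "tool_pos": TCP position; "orientation": TCP orientation; "contact_force": force on the tool from outside, world axes, zero at the start; "wrist_torque": the same for the moment, N m; "finger_gap": finger opening in m; "finger_force": force on a finger pad.
Only numpy, scipy, OpenCV 4.12 (cv2) and the standard library are available. Lean on these libraries where they do the work, as an engineer would, in place of code of your own. Each camera call takes 0.05 s, during which the arm holds its last target. There are 200 camera calls.

### The job

Push the silver standing-wave meter along the desk until its back lies flat against the long aluminium rail and its side is up against the end stop, the plain aluminium block at one end of the rail (not the Morse key at the other end), with its dials still facing away from the rail. Only push it with the fingers: it stays flat on the desk and is never lifted or tipped. Leave the other things lying on the desk where they are, and finish clear of everything.

Things in the scene. Friction and masses are not known exactly. Their poses are not given: they have to be found in the camera images.
- meter: standing-wave meter, the largest loose silver box, two dials in its front, two coax sockets at its back: 95 mm deep (x), 140 wide (y), 65 high, 0.5 to 1 kg, too big to grasp. Origin at the centre of its underside; +x points to its back, -x to its dials, z up. The sockets, 16 mm thick, stick 14 mm out of the back, 49 mm above the desk, 33 mm either side of the middle, and pass over the rail
- meter_front (a point): centre of the meter's dial face, half-way up (32.5 mm above the desk), 47.5 mm from the meter's centre. Sliding the meter takes roughly 3 to 15 N
- rail: straight aluminium rail screwed to the desk, 540 mm long (its y), upright part 12 mm thick (its x) and 30 mm high. Origin at the middle of the upright part's underside; its -x face, towards the robot and 6 mm from the origin, is the one the meter's back goes against; +x points away from the robot. It is turned up to about 11 degrees on the desk
- end_stop: plain aluminium block with two screws in its top, screwed to the desk on the rail's robot side, square to it, near its left or right end (225 mm, give or take 10, from its middle): 80 mm long out from the rail (x), 16 mm thick (y), 40 mm high. Origin at the centre of its underside. The meter goes against the face that looks towards the rail's middle
- morse_key: brass Morse key on a black base, screwed to the desk at the rail's other end, same distance: 80 mm (its x) by 46 mm (its y), 50 mm high. Not the stop. Origin at the centre of its underside
- enclosure: plain grey aluminium project enclosure, a smaller box without dials, 75 x 110 x 42 mm, loose; leave alone. Origin at the centre of its underside
- battery: red battery pack 36 x 72 x 22 mm with a short plug at one end (8 mm out), loose; leave alone. Origin at the centre of its underside
- resistor: white ceramic power resistor, a bar 18 x 70 x 18 mm with a 22 mm wire at each end, loose; leave alone. Origin at the centre of its underside
- adapter: steel coax adapter standing upright, 23 mm across, 34 mm high, loose; leave alone. Origin at the centre of its underside
There are look-alikes about, which are no part of the job. What is shaped like the meter but orange or pink is not meant.

How it is judged:
By the outcome, as a careful person would: the job done as asked, in the order asked, and still so for the second after the job is handed in, with the robot touching nothing.
It also fails if it takes over 48 s, if anything falls off the work surface, if the arm or the gripper's body presses on something with over 40 N, if the wrist force passes 120 N, or if a joint passes its speed limit or range.

## Working session

There is one attempt and no reset: what is moved stays moved. The work goes in short steps, Python scripts to look and compute and a tool call to move; the robot and the scene stay as the last step left them, time stands still between calls to the robot, and variables do not carry over. Pictures are saved under pics/ and viewed, at most 10 in all, crops included, and the job is handed in when it is done.

Besides the shell and the picture viewer there is one more tool, called after "Call:" as name(argument=value, ...) on one line, values as JSON. step_arm: Moves the arm, as the interface text tells. Its arguments: {"type":"object","properties":{"series":{"type":"array"},"grip_force":{"type":"number"}},"required":["series"]}

```bash
mkdir -p pics; cat > h.py <<'E'
import numpy as np, cv2
from workcell import ctrl
def snap(cam,name=None):
    im,d=ctrl.get_image(cam)
    if name: cv2.imwrite('pics/'+name,im[:,:,::-1])
    return im,d
def cloud(cam,d):
    c=ctrl.calibration(cam); v,u=np.mgrid[:384,:512]
    P=np.stack([(u-c['cx'])/c['fx']*d,(v-c['cy'])/c['fy']*d,d,np.ones_like(d)],-1)
    W=(P@np.array(c['T']).T)[...,:3]; W[d==0]=np.nan
    return W
def top_rect(W,m,zlo,zhi):
    p=W[m&(W[...,2]>zlo)&(W[...,2]<zhi)]
    if len(p)<8: return None
    r=cv2.minAreaRect((p[:,:2]*1000).astype(np.float32))
    return len(p),np.round(r[0],1),np.round(r[1],1),round(r[2],1),np.round(np.nanmedian(p[:,2])*1000,1)
E
python3 - <<'E'
from h import *
for cam in ['top','scene']:
    im,d=snap(cam,cam+'0.png'); W=cloud(cam,d)
    print(cam,{k:np.round(v,3).tolist() for k,v in ctrl.calibration(cam).items()})
    for t in ['meter','rail','end_stop','morse_key','enclosure','battery','resistor','adapter']:
        for o in ctrl.masks_of(cam,t)[:3]:
            m=o['mask']; z=W[...,2][m]; zt=np.nanpercentile(z,90) if m.any() else 0
            print(t,round(o['conf'],2),[int(x) for x in o['rect']],top_rect(W,m,zt-.006,zt+.006))
print(ctrl.read_state())
E
```

```text
top {'fx': 467.565, 'fy': 467.565, 'cx': 257.647, 'cy': 197.55, 'T': [[-0.024, -0.994, 0.11, 0.363], [-0.999, 0.026, 0.024, 0.001], [-0.027, -0.11, -0.994, 1.252], [0.0, 0.0, 0.0, 1.0]]}
meter 0.88 [224, 171, 282, 221] (1805, array([495.5,  40.6]), array([139.3,  95.9]), 76.7, np.float64(64.7))
meter 0.85 [371, 223, 444, 281] (1968, array([ 349.2, -349.9]), array([105.8, 140.4]), 26.8, np.float64(64.9))
meter 0.78 [383, 89, 450, 147] (1792, array([ 699.7, -394.7]), array([137.6,  98.7]), 44.8, np.float64(64.6))
rail 0.56 [163, 122, 365, 149] (938, array([655.6,  12.6]), array([ 19.1, 538.3]), 1.2, np.float64(29.0))
rail 0.22 [104, 165, 156, 206] (1027, array([539.3, 371.2]), array([ 75.1, 110.5]), 18.2, np.float64(41.5))
end_stop 0.6 [177, 143, 184, 175] (174, array([607.9, 236.5]), array([79.1, 16.7]), 0.6, np.float64(39.6))
morse_key 0.9 [335, 138, 356, 165] (92, array([ 586.1, -206.7]), array([25.7, 26.8]), 44.0, np.float64(48.9))
morse_key 0.56 [222, 173, 286, 224] (1830, array([495.5,  40.9]), array([139.8,  95.9]), 76.7, np.float64(64.7))
morse_key 0.28 [102, 164, 154, 206] (10
[... 1785 characters left out ...]
t64(13.2))
{'clock': 0.9, 'joint_pos': array([-6.98441563e+01,  1.37821233e+01,  2.87093137e-01,  7.65021485e+01,
       -1.62728576e-03,  9.00015700e+01]), 'qvel': array([ 0.00525552,  0.00088105, -0.12471023, -0.04072856, -0.04833502,
        0.06026415]), 'tau': array([-2.65624476e-04, -3.72197092e+01,  2.52692646e+01,  1.13076501e-03,
       -4.85142311e-05,  3.96023310e-06]), 'tool_pos': array([ 0.17227912, -0.46938185,  0.23133885]), 'orientation': array([1.79997179e+02, 1.62720846e-03, 2.01542737e+01]), 'contact_force': array([-0.08087217,  0.34236124,  0.37520782]), 'wrist_torque': array([-0.00310211,  0.05528457,  0.04757471]), 'finger_force': 0.0, 'finger_gap': 0.08584306144201503}
```

```bash
python3 - <<'E'
import cv2
a=cv2.imread('pics/top0.png')[70:300,80:460]; cv2.imwrite('pics/topc.png',cv2.resize(a,None,fx=2.1,fy=2.1,interpolation=cv2.INTER_CUBIC))
a=cv2.imread('pics/scene0.png')[80:330,130:350]; cv2.imwrite('pics/scenec.png',cv2.resize(a,None,fx=2.4,fy=2.4,interpolation=cv2.INTER_CUBIC))
E
```

```text
(no output)
```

View pics/topc.png

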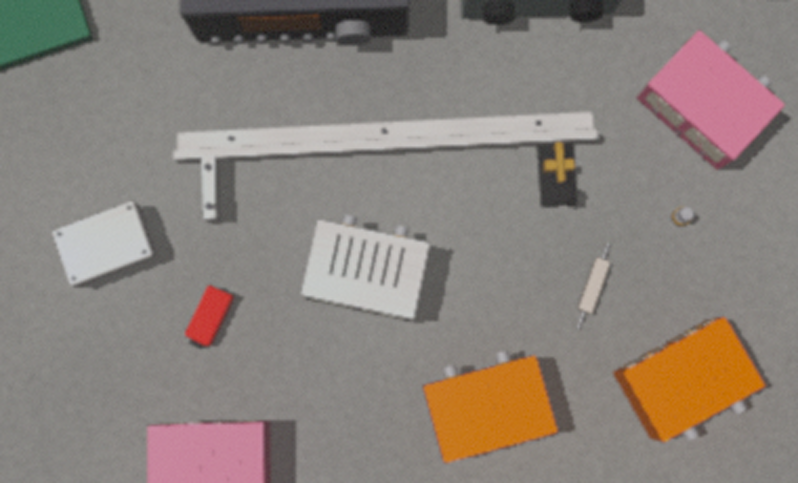

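View pics/scenec.png

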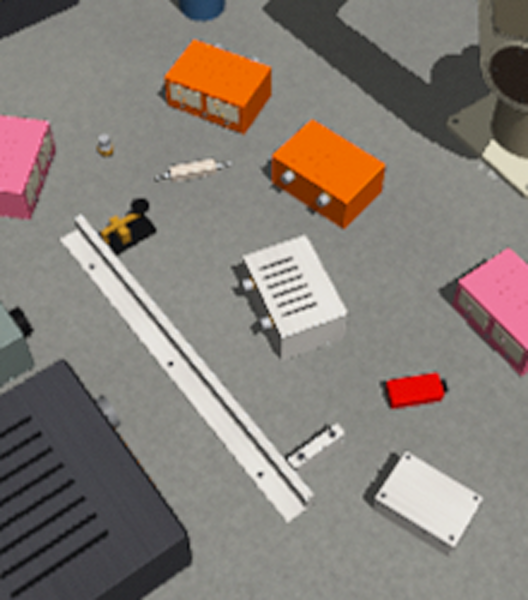

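The silver meter is the box at crop (365,268), with its sockets towards the rail and yaw about -13.3°. The plain stop with two screws is at (208,187), on the rail's left (+y) end, and the key is at the right end. The orange and pink boxes are decoys. First move: to a point in front of the dial face.

Call:
step_arm(series=[0.43,0.98,0,0,0,-0.062,0.6,0.43,0.98,0,0,0,-0.062,0.6,0.43,0.98,0,0,0,-0.062,0.6,0.43,0.98,0,0,0,-0.062,0.6,0.43,0.98,0,0,0,-0.062,0.6,0.43,0.98,0,0,0,-0.062,0.6,0.43,0.98,0,0,0,-0.062,0.6,0.43,0.98,0,0,0,-0.062,0.6,0.43,0.98,0,0,0,-0.062,0.6,0.43,0.98,0,0,0,-0.062,0.6,0.43,0.98,0,0,0,-0.062,0.6,0.43,0.98,0,0,0,-0.062,0.6,0.43,0.98,0,0,0,-0.062,0.6,0.43,0.98,0,0,0,-0.062,0.6,0.43,0.98,0,0,0,-0.062,0.6,0.43,0.98,0,0,0,-0.062,0.6,0.43,0.98,0,0,0,-0.062,0.6,0.43,0.98,0,0,0,-0.062,0.6])

```text
clock: 2.7
tool_pos: [0.3933, -0.0313, 0.2314]
orientation: [-175.7, 0.0, -7.8]
contact_force: [0.6, 0.3, 0.1]
finger_gap: 0.0682
finger_force: 0.0
```

```bash
python3 - <<'E'
from h import *
im=cv2.imread('pics/top0.png')
_,d=snap('top'); W=cloud('top',d)
# rail upper edge points z 26..32 , front & back edges per y-bin
m=(W[...,2]>.0255)&(W[...,2]<.033)&(W[...,0]>.62)&(W[...,0]<.69)&(abs(W[...,1]-.01)<.26)
p=W[m]; f=[];
for y in np.arange(-.25,.27,.02):
    q=p[(abs(p[:,1]-y)<.01)]
    if len(q)>4: f.append((y,q[:,0].min(),q[:,0].max()))
f=np.array(f); k=(f[:,1]>.63)
print(np.polyfit(f[k,0],f[k,1],1),np.polyfit(f[k,0],f[k,2],1)); print(np.round(f[::3],4).tolist())
s=ctrl.read_state(); print(s['clock'],s['tool_pos'],s['orientation'],s['contact_force'])
E
```

```text
[-0.02206248  0.65228216] [-0.02233176  0.66388211]
[[-0.25, 0.6582, 0.6693], [-0.19, 0.6203, 0.6681], [-0.13, 0.6548, 0.6659], [-0.07, 0.6534, 0.6645], [-0.01, 0.6521, 0.664], [0.05, 0.6511, 0.662], [0.11, 0.6503, 0.6624], [0.17, 0.649, 0.6609], [0.23, 0.6236, 0.659]]
2.75 [ 0.39461529 -0.03151193  0.23133941] [-1.75678502e+02 -2.37740743e-02 -7.82887220e+00] [1.80434903 0.19944642 0.49175264]
```

Call:
step_arm(series=[0.055,0.52,0,-0.024,0.003,-0.031,0.6,0.055,0.52,0,-0.024,0.003,-0.031,0.6,0.055,0.52,0,-0.024,0.003,-0.031,0.6,0.055,0.52,0,-0.024,0.003,-0.031,0.6,0.055,0.52,0,-0.024,0.003,-0.031,0.6,0.055,0.52,0,-0.024,0.003,-0.031,0.6,0,0,-0.8,0,0,0,0.6,0,0,-0.8,0,0,0,0.6,0,0,-0.8,0,0,0,0.6,0,0,-0.8,0,0,0,0.6,0,0,0,0,0,0,0.6])

```text
clock: 3.85
tool_pos: [0.3874, -0.0287, 0.1329]
orientation: [-175.9, 0.4, -7.4]
contact_force: [-1.0, 0.5, 0.6]
finger_gap: 0.0681
finger_force: 0.0
```

```bash
python3 -c "
from h import *
s=ctrl.read_state()
for k in s: print(k,np.round(s[k],3))"
```

```text
clock 3.85
joint_pos [ -7.441   5.907 -25.025  59.454   4.102 179.941]
qvel [-4.700e-02 -1.826e+00  4.099e+00  3.593e+00  1.240e-01  2.000e-03]
tau [-2.1000e-02 -2.7135e+01  2.2647e+01 -8.1100e-01  2.2100e-01 -0.0000e+00]
tool_pos [ 0.387 -0.029  0.133]
orientation [-175.897    0.383   -7.382]
contact_force [-0.971  0.495  0.632]
wrist_torque [-0.091  0.027  0.017]
finger_force 0.0
finger_gap 0.068
```

Call:
step_arm(series=[0.028,0.15,0,-0.135,0.02,0.24,0.6,0.028,0.15,0,0,0,0.28,0.6,0.028,0.15,0,0,0,0.28,0.6,0.028,0.15,0,0,0,0.28,0.6,0.028,0.15,0,0,0,0.28,0.6,0.028,0.15,0,0,0,0.28,0.6,0.028,0.15,0,0,0,0.28,0.6,0.028,0.15,0,0,0,0.28,0.6,0.028,0.15,0,0,0,0.28,0.6,0.028,0.15,0,0,0,0.28,0.6,0.028,0.15,0,0,0,0.28,0.6,0.028,0.15,0,0,0,0.28,0.6,0.028,0.15,0,0,0,0.28,0.6,0.028,0.15,0,0,0,0.28,0.6,0.028,0.15,0,0,0,0.28,0.6,0.028,0.15,0,0,0,0.28,0.6,0.028,0.15,0,0,0,0.28,0.6,0.028,0.15,0,0,0,0.28,0.6,0.028,0.15,0,0,0,0.28,0.6,0.028,0.15,0,0,0,0.28,0.6])

```text
clock: 5.85
tool_pos: [0.4078, 0.0613, 0.1369]
orientation: [180.0, 0.4, 159.7]
contact_force: [0.1, 0.6, -0.1]
finger_gap: 0.0685
finger_force: 0.0
```

Call:
step_arm(series=[-0.05,0,-0.6,0,0,0.115,0.6,-0.05,0,-0.6,0,0,0.115,0.6,0,0,-0.7,0,0,0,0.6,0,0,-0.7,0,0,0,0.6,0,0,-0.7,0,0,0,0.6,0,0,-0.7,0,0,0,0.6,0,0,-0.2,0,0,0,0.6,0.2,-0.05,0,0,0,0,0.6,0.2,-0.05,0,0,0,0,0.6,0.2,-0.05,0,0,0,0,0.6,0.15,-0.04,0,0,0,0,0.6,0.12,-0.03,0,0,0,0,0.6])

```text
clock: 7.05
tool_pos: [0.4313, 0.0542, 0.0101]
orientation: [180.0, 0.4, 166.3]
contact_force: [1.2, 0.2, 0.5]
finger_gap: 0.0685
finger_force: 0.0
```

Call:
step_arm(series=[0.13,-0.03,0,0,0,0,0.6,0.13,-0.03,0,0,0,0,0.6,0.17,0,0,0,0,0.027,0.6,0.17,0,0,0,0,0.027,0.6,0.17,0,0,0,0,0.027,0.6,0.17,0,0,0,0,0.027,0.6,0.17,0,0,0,0,0.027,0.6,0.17,0,0,0,0,0.027,0.6,0.17,0,0,0,0,0.027,0.6,0.17,0,0,0,0,0.027,0.6,0.17,0,0,0,0,0.027,0.6,0.17,0,0,0,0,0.027,0.6,0.17,0,0,0,0,0.027,0.6,0.17,0,0,0,0,0.027,0.6,0.17,0,0,0,0,0.027,0.6,0.17,0,0,0,0,0.027,0.6,0.17,0,0,0,0,0.027,0.6,0.17,0,0,0,0,0.027,0.6,0.17,0,0,0,0,0.027,0.6,0.1,0,0,0,0,0.027,0.6])

```text
clock: 9.05
tool_pos: [0.5284, 0.0525, 0.0095]
orientation: [-180.0, 0.4, -179.1]
contact_force: [-3.1, -0.1, -0.2]
finger_gap: 0.0681
finger_force: 0.0
```

```bash
cat > m.py <<'E'
from h import *
import sys
def meter(name=None):
    im,d=snap('top',name); W=cloud('top',d)
    x,y=W[...,0],W[...,1]
    g=(im.max(2).astype(int)-im.min(2)<40)
    for o in ctrl.masks_of('top','meter'):
        if g[o['mask']].mean()>.8: print(round(o['conf'],2),top_rect(W,o['mask'],.058,.069))
    s=ctrl.read_state(); print(s['clock'],np.round(s['tool_pos'],4),np.round(s['orientation'],1),np.round(s['contact_force'],1))
meter(*sys.argv[1:])
E
python3 m.py
```

```text
0.77 (264, array([591.9,  -5.6]), array([23.3, 84.2]), 88.5, np.float64(64.5))
9.15 [0.5288 0.0526 0.0097] [-180.     0.5 -179.1] [-0.7 -0.3  0.4]
```

Call:
step_arm(series=[-0.5,0,0,0,0,0,0.6,-0.5,0,0.1,0,0,0,0.4,0,0,0.8,0,0,0,0.2,0,0,0.9,0,0,0,0,0,0,0.9,0,0,0,0,0,0,0.9,0,0,0,0,0,0,0.7,0,0,-0.1,0,0,-0.36,0,0,0,-0.272,0,0.28,-0.36,0,0,0,-0.272,0,0.28,-0.36,0,0,0,-0.272,0,0.28,-0.36,0,0,0,-0.272,0,0.28,-0.36,0,0,0,-0.272,0,0.28,-0.36,0,0,0,-0.272,0,0.28,-0.36,0,0,0,-0.272,0,0.28,-0.36,0,0,0,-0.272,0,0.28,-0.36,0,0,0,-0.272,0,0.28,-0.36,0,0,0,-0.272,0,0.28,-0.36,0,0,0,-0.272,0])

```text
clock: 10.95
tool_pos: [0.5834, -0.0667, 0.1393]
orientation: [179.8, 0.3, 87.8]
contact_force: [0.7, 0.5, 0.9]
finger_gap: 0.0428
finger_force: 0.0
```

```bash
python3 m.py top2.png; python3 -c "
import cv2
a=cv2.imread('pics/top2.png')[100:260,140:380]; cv2.imwrite('pics/top2c.png',cv2.resize(a,None,fx=3,fy=3))"
```

```text
0.75 (1819, array([594. ,  52.9]), array([108.9, 138.1]), 1.0, np.float64(64.3))
11.05 [ 0.5838 -0.0675  0.1391] [179.8   0.4  88. ] [-1.2  0.4  0.2]
```

View pics/top2c.png

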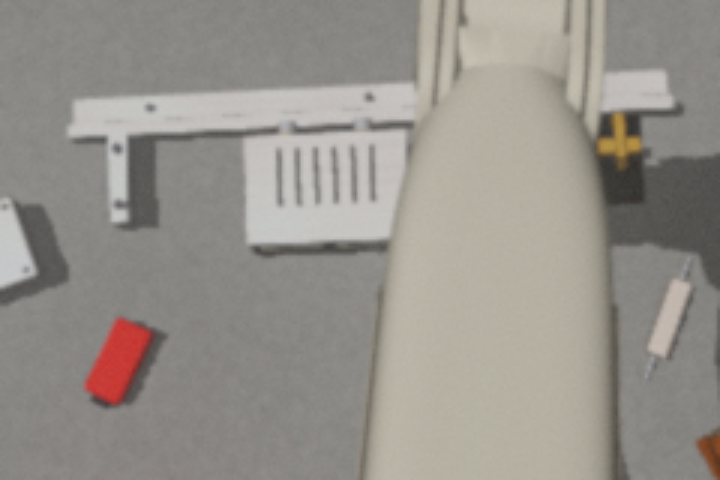

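The meter now sits square, about 16 mm from the rail, with its right side at y≈-17. Next I push along the rail towards the stop.

Call:
step_arm(series=[0.07,0,-0.6,0,0,0.055,0,0.07,0,-0.7,0,0,0.055,0,0,0,-0.8,0,0,0,0,0,0,-0.8,0,0,0,0,0,0,-0.8,0,0,0,0,0,0,-0.5,0,0,0,0,0,0.1,-0.1,0,0,0,0,0,0.25,0,0,0,0,0,0,0.25,0,0,0,0,0,0,0.25,0,0,0,0,0,0,0.2,0,0,0,0,0,0,0.15,0,0,0,0,0])

```text
clock: 12.25
tool_pos: [0.5866, -0.0302, 0.0104]
orientation: [179.9, 0.4, 91.4]
contact_force: [-0.2, -5.5, 1.8]
finger_gap: 0.0426
finger_force: 0.0
```

Call:
step_arm(series=[-0.004,0.17,0,0,0,0,0,-0.004,0.17,0,0,0,0,0,-0.004,0.17,0,0,0,0,0,-0.004,0.17,0,0,0,0,0,-0.004,0.17,0,0,0,0,0,-0.004,0.17,0,0,0,0,0,-0.004,0.17,0,0,0,0,0,-0.004,0.17,0,0,0,0,0,-0.004,0.17,0,0,0,0,0,-0.004,0.17,0,0,0,0,0,-0.004,0.17,0,0,0,0,0,-0.004,0.17,0,0,0,0,0,-0.004,0.17,0,0,0,0,0,-0.004,0.17,0,0,0,0,0,-0.004,0.17,0,0,0,0,0,-0.004,0.17,0,0,0,0,0,-0.004,0.17,0,0,0,0,0,-0.004,0.15,0,0,0,0,0])

```text
clock: 14.05
tool_pos: [0.5835, 0.0614, 0.0094]
orientation: [-180.0, 0.3, 91.4]
contact_force: [-0.7, -4.3, 1.3]
finger_gap: 0.0426
finger_force: 0.0
```

```bash
python3 m.py top3.png; python3 -c "
import cv2
a=cv2.imread('pics/top3.png')[100:260,140:380]; cv2.imwrite('pics/top3c.png',cv2.resize(a,None,fx=3,fy=3))"
```

```text
0.67 (743, array([588.9, 184.7]), array([ 58.2, 108. ]), 89.5, np.float64(64.4))
14.15 [0.5834 0.0623 0.0093] [-180.     0.2   91.5] [ 0.4 -0.9  0.8]
```

View pics/top3c.png

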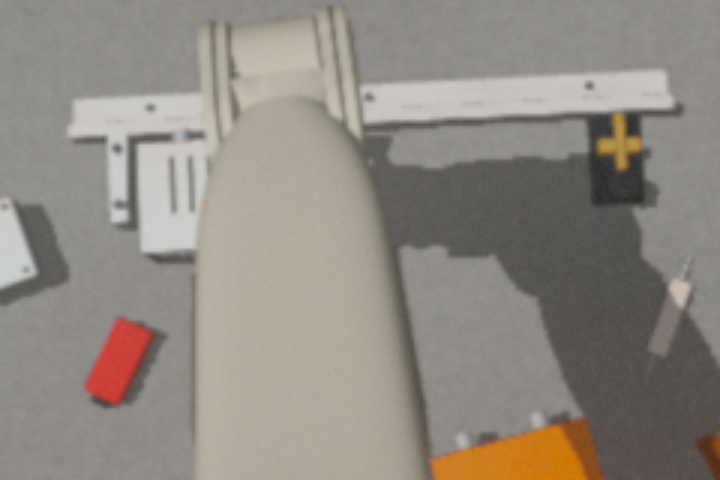

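The meter's left edge is at about y=0.214, roughly 15 mm short of the stop, and it is still square.

Call:
step_arm(series=[0,0.13,0,0,0,0,0,0,0.13,0,0,0,0,0,0,0.13,0,0,0,0,0,0,0.07,0,0,0,0,0,0,0.05,0,0,0,0,0,0,0.04,0,0,0,0,0])

```text
clock: 14.75
tool_pos: [0.5832, 0.0749, 0.0094]
orientation: [-179.9, 0.6, 91.3]
contact_force: [-1.9, -13.2, 3.3]
finger_gap: 0.0429
finger_force: 0.0
```

Call:
step_arm(series=[0,0.04,0,0,0,0,0,0,0,0,0,0,0,0])

```text
clock: 14.95
tool_pos: [0.583, 0.0749, 0.0094]
orientation: [-179.9, 0.7, 91.2]
contact_force: [-1.0, -14.3, 3.5]
finger_gap: 0.0424
finger_force: 0.0
```

Call:
step_arm(series=[0,-0.3,0,0,0,0,0,0,-0.5,0,0,0,0,0,0,-0.1,0.8,0,0,0,0.1,0,0,0.9,0,0,0,0.2,0,0,0.9,0,0,0,0.3,0,0,0.9,0,0,0,0.3,0,0,0.6,0,0,-0.02,0.3,-0.25,0.33,0,0,0,0.273,0.3,-0.25,0.33,0,0,0,0.273,0.3,-0.25,0.33,0,0,0,0.273,0.3,-0.25,0.33,0,0,0,0.273,0.3,-0.25,0.33,0,0,0,0.273,0.3,-0.25,0.33,0,0,0,0.273,0.3,-0.25,0.33,0,0,0,0.273,0.3,-0.25,0.33,0,0,0,0.273,0.3,-0.25,0.33,0,0,0,0.273,0.3,-0.25,0.33,0,0,0,0.273,0.3,-0.25,0.33,0,0,0,0.273,0.3])

```text
clock: 16.75
tool_pos: [0.5007, 0.1611, 0.1324]
orientation: [179.9, 0.3, -178.7]
contact_force: [1.1, 0.4, -0.6]
finger_gap: 0.0554
finger_force: 0.0
```

```bash
python3 m.py
```

```text
0.7 (1182, array([589.5, 137.6]), array([107.3,  99.9]), 3.5, np.float64(64.3))
16.85 [0.5002 0.1615 0.1324] [ 180.     0.3 -179. ] [ 0.5  0.1 -0.8]
```

Call:
step_arm(series=[0,-0.1,-0.7,0,0,0.01,0.3,0,-0.05,-0.8,0,0,0,0.3,0,0,-0.8,0,0,0,0.3,0,0,-0.8,0,0,0,0.3,0,0,-0.7,0,0,0,0.3,0,0,-0.3,0,0,0,0.3,0.2,0,0,0,0,0,0.3,0.2,0,0,0,0,0,0.3,0.2,0,0,0,0,0,0.3,0.15,0,0,0,0,0,0.3,0.13,0,0,0,0,0,0.3,0.13,0,0,0,0,0,0.3,0.13,0,0,0,0,0,0.3])

```text
clock: 18.15
tool_pos: [0.5338, 0.1559, 0.0093]
orientation: [-180.0, 0.2, -178.8]
contact_force: [-4.9, 0.0, 2.7]
finger_gap: 0.0557
finger_force: 0.0
```

Call:
step_arm(series=[0.1,0,0,0,0,0,0.3,0.1,0,0,0,0,0,0.3,0.08,0,0,0,0,0,0.3,0.06,0,0,0,0,0,0.3,0.04,0,0,0,0,0,0.3])

```text
clock: 18.65
tool_pos: [0.5417, 0.1556, 0.0083]
orientation: [-179.9, -0.2, -178.8]
contact_force: [-15.8, -0.3, 5.1]
finger_gap: 0.0558
finger_force: 0.0
```

Call:
step_arm(series=[0.06,0,0,0,0,0,0.3,0.03,0,0,0,0,0,0.3,0,0,0,0,0,0,0.3])

```text
clock: 18.95
tool_pos: [0.5414, 0.1553, 0.0074]
orientation: [-179.9, -0.5, -178.8]
contact_force: [-18.9, -0.5, 6.5]
finger_gap: 0.0556
finger_force: 0.0
```

Call:
step_arm(series=[-0.3,0,0,0,0,0,0.3,-0.6,0,0,0,0,0,0.3,-0.3,0,0.8,0,0,0,0.3,0,0,0.9,0,0,0,0.2,0,0,0.9,0,0,0,0.1,0,0,0.9,0,0,0,0,0,0,0.7,0,0,0,0,0,-0.7,0,0,0,-0.273,0,0,-0.7,0,0,0,-0.273,0,0,-0.7,0,0,0,-0.273,0,0,-0.7,0,0,0,-0.273,0,0,-0.7,0,0,0,-0.273,0,0,-0.7,0,0,0,-0.273,0,0,-0.7,0,0,0,-0.273,0,0,-0.7,0,0,0,-0.273,0,0,-0.7,0,0,0,-0.273,0,0,-0.7,0,0,0,-0.273,0,0,-0.7,0,0,0,-0.273,0])

```text
clock: 20.75
tool_pos: [0.5154, -0.0766, 0.1364]
orientation: [179.8, 0.4, 90.7]
contact_force: [0.0, 0.2, 0.5]
finger_gap: 0.0427
finger_force: 0.0
```

```bash
python3 m.py top4.png; python3 -c "
import cv2
a=cv2.imread('pics/top4.png')[110:240,150:310]; cv2.imwrite('pics/top4c.png',cv2.resize(a,None,fx=4.5,fy=4.5,interpolation=cv2.INTER_CUBIC))"
```

```text
0.96 (1922, array([606.1, 158.2]), array([106.1, 139.9]), 1.9, np.float64(64.3))
20.85 [ 0.5153 -0.0778  0.1363] [179.8   0.5  90.8] [ 0.3 -0.5 -0.3]
```

View pics/top4c.png

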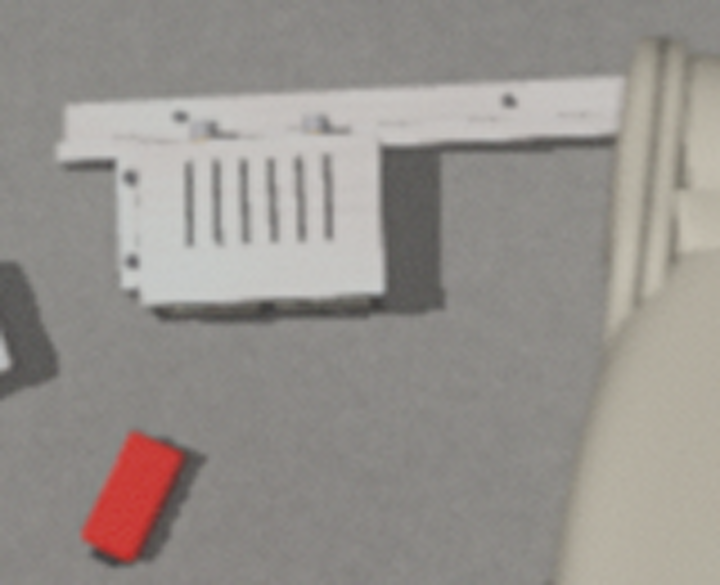

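The meter is flat on the rail and beside the stop to within measuring error. I'll give it one gentle confirming nudge towards the stop.

Call:
step_arm(series=[0.46,0.57,0,0,0,0,0,0.46,0.57,0,0,0,0,0,0.46,0.57,0,0,0,0,0,0.46,0.57,0,0,0,0,0,0.46,0.57,0,0,0,0,0,0.46,0.57,0,0,0,0.02,0,0,0,-0.7,0,0,0,0,0,0,-0.8,0,0,0,0,0,0,-0.8,0,0,0,0,0,0,-0.8,0,0,0,0,0,0,-0.8,0,0,0,0,0,0,-0.3,0,0,0,0,0,0.4,0,0,0,0,0,0,0.4,0,0,0,0,0,0,0.3,0,0,0,0,0,0,0.2,0,0,0,0,0])

```text
clock: 22.45
tool_pos: [0.5974, 0.0684, 0.011]
orientation: [179.9, 0.3, 91.8]
contact_force: [0.1, -0.7, -0.9]
finger_gap: 0.0424
finger_force: 0.0
```

Call:
step_arm(series=[0,0.1,0,0,0,-0.017,0,0,0.08,0,0,0,0,0,0,0.06,0,0,0,0,0,0,0.05,0,0,0,0,0,0,0.05,0,0,0,0,0])

```text
clock: 22.95
tool_pos: [0.5961, 0.0753, 0.0095]
orientation: [-180.0, 0.5, 91.1]
contact_force: [-0.3, -5.9, 1.6]
finger_gap: 0.0425
finger_force: 0.0
```

Call:
step_arm(series=[0,0.06,0,0,0,0,0,0,0.06,0,0,0,0,0,0,0,0,0,0,0,0])

```text
clock: 23.25
tool_pos: [0.5961, 0.0752, 0.0096]
orientation: [-179.9, 0.9, 91.0]
contact_force: [-0.0, -13.1, 3.0]
finger_gap: 0.0428
finger_force: 0.0
```

Call:
step_arm(series=[0,-0.3,0,0,0,0,0,0,-0.6,0,0,0,0,0,0,-0.5,0.3,0,0,0,0,0,0,0.9,0,0,0,0,0,0,0.9,0,0,0,0,0,0,0.9,0,0,0,0,0,0,0.9,0,0,0,0,-0.6,-0.6,0.4,0,0,0,0,-0.6,-0.6,0.4,0,0,0,0,-0.6,-0.6,0.4,0,0,0,0,-0.6,-0.6,0.3,0,0,0,0,-0.6,-0.6,0,0,0,0,0,0,0,0,0,0,0,0,0,0,0,0,0,0,0])

```text
clock: 24.65
tool_pos: [0.5062, -0.0524, 0.1723]
orientation: [179.9, 0.3, 91.1]
contact_force: [0.9, 1.1, -1.0]
finger_gap: 0.0429
finger_force: 0.0
```

```bash
python3 m.py top5.png; python3 - <<'E'
from h import *
im,d=snap('top'); W=cloud('top',d); x,y,z=[W[...,i] for i in range(3)]
m=(z>.060)&(z<.068)&(x>.53)&(x<.68)&(y>.06)&(y<.25); p=W[m]
e=[(yy,)+tuple(np.percentile(p[abs(p[:,1]-yy)<.008][:,0],[1,99])) for yy in np.arange(.1,.22,.008)]
e=np.array(e); print('front fit',np.polyfit(e[:,0],e[:,1],1),'back',np.polyfit(e[:,0],e[:,2],1)); print('rail face .6523-.0222y; y range',np.percentile(p[:,1],[.5,99.5]))
for t in ['enclosure','battery','resistor','adapter']:
    for o in ctrl.masks_of('top',t)[:1]:
        zt=np.nanpercentile(z[o['mask']],90); print(t,top_rect(W,o['mask'],zt-.006,zt+.006))
a=cv2.imread('pics/top5.png')[110:240,150:310]; cv2.imwrite('pics/top5c.png',cv2.resize(a,None,fx=4.5,fy=4.5,interpolation=cv2.INTER_CUBIC))
E
```

```text
0.93 (1898, array([606.9, 158.9]), array([108.8, 140.5]), 2.5, np.float64(64.3))
24.75 [ 0.5067 -0.0516  0.1718] [180.    0.3  91.2] [ 0.2  0.4 -0. ]
front fit [-0.02291749  0.5583023 ] back [-0.02324561  0.65158971]
rail face .6523-.0222y; y range [0.08910826 0.22838157]
enclosure (1034, array([539.5, 371. ]), array([ 75.2, 108.9]), 19.7, np.float64(41.6))
battery (303, array([444.5, 242.4]), array([36. , 71.6]), 64.3, np.float64(21.4))
resistor (160, array([ 472.3, -244.5]), array([18.2, 69.2]), 68.4, np.float64(17.8))
adapter (24, array([ 555.6, -359.4]), array([11.8, 10.8]), 89.8, np.float64(33.4))
```

View pics/top5c.png

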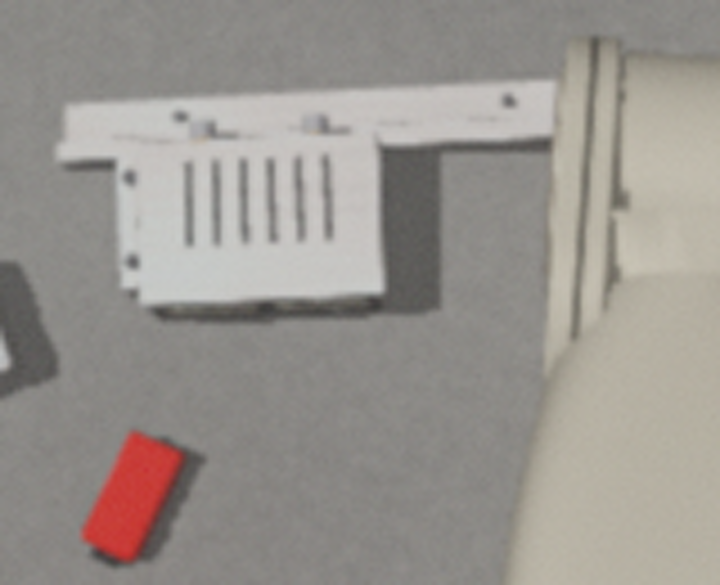

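The meter's back is parallel to the rail (slope -0.023 against -0.022) and within 1 mm of its face. Its side is at y=0.228, against the stop, with the dials facing the robot. The loose items haven't moved and the arm is clear, so I'm handing in.

```bash
python3 -c "
from workcell import ctrl
print(ctrl.close_job())"
```

```text
the job is handed in; nothing more can be done
None
```

The job is handed in at about 25 s: the last measurement had the meter flat on the rail (within 1 mm) and against the end stop, dials facing away from the rail, the other loose things unmoved and the arm clear; no verdict was shown.

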